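Complete the bottle tote

TASK

Complete the black divided tote so that each of its six cells holds one tall bottle: take out the used mixing cup that was left in one cell and stand it upright in the square aluminium tray, then stand the two spare bottles from the bench upright on the floor of the cells that have none. Leave the bottles already packed in their cells, and the squat jar and the other things where they are; set the cup and the bottles down rather than drop them.

Things in the scene. Friction and masses are not known exactly. Their poses are not given: they have to be found in the camera images.
- tote: low black plastic tote fixed to the bench, 140 (x) by 208 (y) by 35 mm high, divided into 2 (along its x) by 3 (along its y) square cells, 64 mm wide inside, 68 mm apart; walls, dividers and floor 4 mm thick, the dividers as high as the walls; origin at the centre of its underside
- cell0 (a point): point at the centre of the inner floor of a cell of the tote, at (-34, -68, 4) mm in the tote's frame; this cell may hold a bottle, the cup or nothing
- cell1 (a point): point at the centre of the inner floor of a cell of the tote, at (-34, 0, 4) mm in the tote's frame; this cell may hold a bottle, the cup or nothing
- cell2 (a point): point at the centre of the inner floor of a cell of the tote, at (-34, 68, 4) mm in the tote's frame; this cell may hold a bottle, the cup or nothing
- cell3 (a point): point at the centre of the inner floor of a cell of the tote, at (34, -68, 4) mm in the tote's frame; this cell may hold a bottle, the cup or nothing
- cell4 (a point): point at the centre of the inner floor of a cell of the tote, at (34, 0, 4) mm in the tote's frame; this cell may hold a bottle, the cup or nothing
- cell5 (a point): point at the centre of the inner floor of a cell of the tote, at (34, 68, 4) mm in the tote's frame; this cell may hold a bottle, the cup or nothing
- packed0: bottle already packed, standing in a cell of the tote, which one varies: white plastic bottle, upright, closed: cylindrical body 42 mm across up to 80 mm, short shoulder, then a grey cap 31 mm across; 104 mm tall in all; about 0.14 kg; origin at the centre of its underside, z up along its axis; turned anyhow about z
- packed1: bottle already packed, standing in a cell of the tote, which one varies: white plastic bottle, upright, closed: cylindrical body 42 mm across up to 80 mm, short shoulder, then a grey cap 31 mm across; 104 mm tall in all; about 0.14 kg; origin at the centre of its underside, z up along its axis; turned anyhow about z
- packed2: bottle already packed, standing in a cell of the tote, which one varies: white plastic bottle, upright, closed: cylindrical body 42 mm across up to 80 mm, short shoulder, then a grey cap 31 mm across; 104 mm tall in all; about 0.14 kg; origin at the centre of its underside, z up along its axis; turned anyhow about z
- packed3: bottle already packed, standing in a cell of the tote, which one varies: white plastic bottle, upright, closed: cylindrical body 42 mm across up to 80 mm, short shoulder, then a grey cap 31 mm across; 104 mm tall in all; about 0.14 kg; origin at the centre of its underside, z up along its axis; turned anyhow about z
- spare0: spare bottle, standing on the bench: white plastic bottle, upright, closed: cylindrical body 42 mm across up to 80 mm, short shoulder, then a grey cap 31 mm across; 104 mm tall in all; about 0.14 kg; origin at the centre of its underside, z up along its axis; turned anyhow about z
- spare1: spare bottle, standing on the bench: white plastic bottle, upright, closed: cylindrical body 42 mm across up to 80 mm, short shoulder, then a grey cap 31 mm across; 104 mm tall in all; about 0.14 kg; origin at the centre of its underside, z up along its axis; turned anyhow about z
- cup: used mixing cup left standing in one cell of the tote: thin white plastic, open at the top, 75 mm tall, 41 mm across at the foot and 49 mm at the rim, 2.5 mm wall, with hard resin in the bottom; about 0.05 kg; origin at the centre of its underside, z up
- tray: square bare-aluminium discard tray fixed to the bench, 130 by 130 mm, rim 18 mm high, walls and floor 4 mm thick, empty; origin at the centre of its underside
- jar: bystander: squat closed white jar with a grey lid, 56 mm across, 52 mm tall, standing near the spare bottles; origin at the centre of its underside
- tape: bystander: bare cardboard-coloured roll of packing tape lying flat, 96 mm outer diameter, 48 mm tall; origin at the centre of its underside
- pitcher: bystander: grey plastic pitcher with a handle on its own +y side, 110 mm across, 140 mm tall; origin at the centre of its underside
Mind the look-alikes: they are no part of the job. Leave any purple or yellow look-alike of the cup alone.

How it is judged:
By the outcome, as a careful person would: the job done as asked, in the order asked, and still so for the second after the job is handed in, with the robot touching nothing.
It also fails if it takes over 72 s, if anything falls off the work surface, if the arm or the gripper's body presses on something with over 40 N, if the wrist force passes 120 N, or if a joint passes its speed limit or range.

ROBOT

A 6-joint arm with a two-finger parallel gripper is mounted at the origin on the work surface. World frame = base frame: x ahead of the robot, y to its left, z up, the work surface at z = 0. Lengths are in m, angles in degrees, forces in N, time in s.
With the tool pointing down it reaches from about 0.4 to 0.825 m from the base axis. Payload 7 kg.
Tool frame: the origin (TCP) lies midway between the tips of the shut fingers; the grasp point (between the pads) lies 19 mm behind it; z points along the fingers, y is the line along which they close (so a half turn about z gives the same grasp; the last joint's range is limited). The gripper opens to 88 mm and grips with 3 to 60 N. Pads are 19 mm wide; open, the fingers measure 130 mm over their backs; the gripper's body (78 mm by 193 mm) begins 47 mm behind the grasp point.
Start: joints at [83.371, 20.546, 0.682, 0, -70.136, -16.507], TCP at [0.265, 0.621, 0.227] pointing down, gripper open.
Joint ranges: [-176.03, 176.03], [-82.01, 121.73], [-58.28, 71.71], [-173.87, 95.51], [-174.79, -0.11], [-173.66, 173.66]. Speed limits (degrees/s): [136.94, 136.94, 172.46, 180, 180, 180].

INTERFACE

Orientations are given as [roll, pitch, yaw] about the fixed x, y, z axes, in that order (R = Rz(yaw) Ry(pitch) Rx(roll)).
In Python, from plant import get_state, optics, order gives the robot as it stands. The module is installed in compiled form; this text tells all that it offers.
- The arm moves only by the tool send_rows, never from a script. Its argument "moves" is a list of rows, each an object with "slide": the shift along the tool's x, y, z as a fraction of full scale, a list of three; "turn": the turn about the tool's z as a fraction of full scale; "gripper": the opening, from 0 (shut) to 1 (fully open). A call has exactly 5 rows; each row is the pose to reach, as a shift and turn from the pose commanded when the call began, along the tool's axes at that moment; what a row does not reach only later rows make up. Full scale, the value 1, is 150 mm for a shift and 90 degrees for a turn. A row lasts 1/12 s, in which the tool goes at most 41.7 mm and 7.16 degrees, less where a joint would pass 70% of its speed; a pose out of reach is approached as far as the arm can. A call with a number of a shift or a turn outside -1 to 1 is refused whole. A call with a gripper value outside its range is refused whole. The fingers move at their own pace and stop on an object; "newtons" is the grip in N (left out, the last holds). Time passes only in rows, so rows that repeat a pose let the fingers close, or fill a call up. It gives the time, the measured TCP pose, the force, the opening and the grip force at its end, in the units of the state.
- get_state(): the state, without advancing time (a new reading comes with each control period).
- optics.capture(name): name is "scene" or "top" or "wrist"; returns a dict with "img" (480x640x3 uint8, red, green, blue), "intrinsics" (3x3 intrinsics, pixels), "dist" ([k1, k2, p1, p2, k3] as OpenCV has them; the pictures are not rectified), "origin" and "attitude" of the camera in the world. Camera axes: x right, y down, z forward; pixel columns grow to the right and rows downward; lengths in m; the calibration is good to about 2 mm. A picture is of the moment at which its call begins. There is no depth.
- order.close_job(): hands the job in; it is judged then, once.
Trained networks look in the newest picture that a camera, given by its name, has taken for a name from the list of things; names that differ only in an ending like _2 or _b are one class to them, and where a whole thing is asked for, a point or a joint stands for the part that bears it (a point fixed in the world has none). Each returns a list of dicts, best first, with "p" (0 to 1); they miss things now and then, are a little off and sometimes report something else, mostly with a low value. They report only what shows in the picture. A call takes as long as a camera call. They do not tell look-alikes from the thing itself.
- optics.look_for(camera, name): "location" ([x, y, z] in m, in world coordinates, good to about 4 mm: the middle of the surface that is visible of it).
The state is a dict: "time_s": time; "joints": joint angles; "qd": joint speeds; "joint_torque": joint torques, N m; "tcp_pos": TCP position; "eef_rot": TCP orientation; "contact_force": force on the tool from outside, world axes, zero at the start; "moment": the same for the moment, N m; "gripper_width": finger opening in m; "gripper_force": force on a finger pad.
Only numpy, scipy, OpenCV 4.12 (cv2) and the standard library are available. Lean on these libraries where they do the work, as an engineer would, in place of code of your own. Each camera call takes 0.05 s, during which the arm holds its last target. There are 200 camera calls.

## Working session

There is one attempt and no reset: what is moved stays moved. The work goes in short steps, Python scripts to look and compute and a tool call to move; the robot and the scene stay as the last step left them, time stands still between calls to the robot, and variables do not carry over. Pictures are saved under pics/ and viewed, at most 10 in all, crops included, and the job is handed in when it is done.

Besides the shell and the picture viewer there is one more tool, called after "Request:" as a command line: name --argument value ..., lists and objects as JSON in quotes. send_rows: Moves the arm, as the interface text tells. Shift numbers are shares of 150 mm and turn numbers shares of 90 degrees, none past 1 either way. Its arguments: {"type":"object","properties":{"moves":{"type":"array"},"newtons":{"type":"number"}},"required":["moves"]}

```bash
mkdir -p pics; python3 - <<'E'
from plant import get_state, optics
import cv2,numpy as np
s=get_state();print(s['time_s'],s['tcp_pos'],s['eef_rot'],s['gripper_width'])
for c in ['top','scene']:
    d=optics.capture(c);cv2.imwrite(f'pics/{c}0.png',d['img'][:,:,::-1])
    print(c,np.round(d['intrinsics'],1).tolist(),d['dist'],d['origin'],np.round(d['attitude'],3).tolist())
    for n in ['tote','cup','packed0','spare0','tray','jar','tape','pitcher','cell0']:
        print(n,[(np.round(r['location'],3).tolist(),round(r['p'],2)) for r in optics.look_for(c,n)])
E
```

```text
0.0 [0.26502775 0.6202651  0.22561758] [ 1.79904772e+02 -9.29921293e-03 -2.31409846e+01] 0.08769718157545875
top [[500.4, 0.0, 321.2], [0.0, 500.4, 238.1], [0.0, 0.0, 1.0]] [-0.08501557  0.          0.          0.          0.        ] [0.38565334 0.03589692 1.09654724] [-172.652, 0.907, -88.815]
tote [([0.616, 0.056, 0.087], 0.28)]
cup [([0.566, 0.03, 0.03], 0.83), ([0.639, 0.434, 0.076], 0.74), ([0.673, -0.076, 0.041], 0.66), ([0.414, -0.008, 0.017], 0.66), ([0.566, -0.076, 0.038], 0.56), ([0.577, 0.172, 0.089], 0.16)]
packed0 [([0.514, 0.159, 0.084], 0.92), ([0.614, 0.054, 0.088], 0.87), ([0.577, 0.176, 0.087], 0.83), ([0.594, 0.114, 0.094], 0.78), ([0.452, -0.146, 0.086], 0.2)]
spare0 [([0.576, 0.175, 0.085], 0.73), ([0.458, -0.247, 0.08], 0.64), ([0.451, -0.147, 0.086], 0.64), ([0.559, 0.101, 0.006], 0.49)]
tray [([0.603, -0.304, 0.004], 0.87)]
jar [([0.466, -0.332, 0.049], 0.61), ([0.569, 0.03, 0.03], 0.58)]
tape [([0.557, 0.1, 0.003], 0.71), ([0.432, 0.394, 0.047], 0.58)]
pitcher [([0.641, 0.434, 0.075], 0.57), ([0.455, -0.244, 0.083], 0.53)]
cell0 [([0.561, 0.101, 0.005], 0.89
[... 199 characters left out ...]
[([0.616, 0.11, 0.019], 0.73), ([0.642, 0.053, 0.072], 0.3)]
cup [([0.684, -0.068, 0.05], 0.76), ([0.432, -0.007, 0.054], 0.67), ([0.583, -0.07, 0.054], 0.66), ([0.563, 0.019, 0.07], 0.55)]
packed0 [([0.62, 0.119, 0.074], 0.97), ([0.534, 0.16, 0.084], 0.93), ([0.598, 0.183, 0.073], 0.76), ([0.643, 0.057, 0.074], 0.7)]
spare0 [([0.474, -0.247, 0.058], 0.85), ([0.62, 0.11, 0.023], 0.68), ([0.466, -0.151, 0.058], 0.59)]
tray [([0.605, -0.314, 0.004], 0.94)]
jar [([0.483, -0.335, 0.039], 0.69), ([0.616, 0.107, 0.021], 0.5), ([0.47, -0.249, 0.056], 0.46)]
tape [([0.433, 0.382, 0.031], 0.71)]
pitcher [([0.675, 0.422, 0.094], 0.85), ([0.56, 0.016, 0.068], 0.66)]
cell0 [([0.62, 0.112, 0.021], 0.88)]
```

View pics/top0.png

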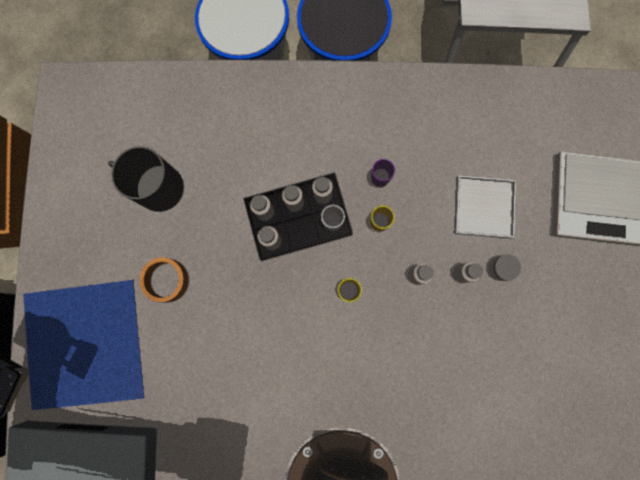

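View pics/scene0.png

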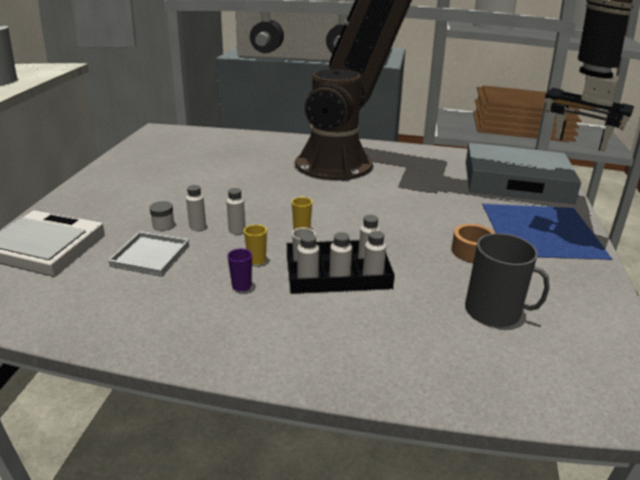

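Top view: the tote's corners are near (244,198), (335,174), (352,235), (261,260). It holds bottles at (261,205), (292,195), (323,187) and (268,237), the white cup at (333,217), and an empty cell at (300,232). The spares are at (423,272) and (471,271), the jar at (506,267) and the tray at (486,207). Purple and yellow look-alike cups stand right of and below the tote. The scene view agrees.

```bash
cat > h.py <<'E'
import numpy as np, cv2
from scipy.spatial.transform import Rotation as Ro
from plant import get_state, optics
def R(a): return Ro.from_euler('xyz',a,degrees=True).as_matrix()
def ray(d,uv):
    p=cv2.undistortPoints(np.array([[uv]],float),d['intrinsics'],d['dist'])[0,0]
    return R(d['attitude'])@np.array([p[0],p[1],1])
def onz(d,uv,z):
    r=ray(d,uv);o=np.array(d['origin']);return (o+r*(z-o[2])/r[2])
def proj(d,P):
    Rm=R(d['attitude']);rv=cv2.Rodrigues(Rm.T)[0]
    return cv2.projectPoints(np.atleast_2d(np.array(P,float)),rv,-Rm.T@np.array(d['origin']),d['intrinsics'],d['dist'])[0][:,0]
def tri(obs):
    A=np.zeros((3,3));b=np.zeros(3)
    for d,uv in obs:
        r=ray(d,uv);r/=np.linalg.norm(r);M=np.eye(3)-np.outer(r,r);A+=M;b+=M@np.array(d['origin'])
    return np.linalg.solve(A,b)
def plan(wps,pos,yaw):
    "wps: list of (x,y,z,yaw); prints slide/turn per leg from the previous pose"
    for w in wps:
        s=R([180,0,yaw]).T@(np.array(w[:3])-pos)/.15; t=-((w[3]-yaw+180)%360-180)/90
        print(w,'slide',np.round(s,3).tolist(),'turn',round(t,3)); pos=np.array(w[:3]);yaw=w[3]
E
python3 - <<'E'
from h import *
d=optics.capture('top')
c=np.array([onz(d,u,.035)[:2] for u in [(244,198),(335,174),(352,235),(261,260)]])
print(c.round(4), c.mean(0).round(4),[np.linalg.norm(c[i]-c[i-1]).round(4) for i in range(4)])
v=c[0]-c[1]+c[3]-c[2];print('yaw of long axis',np.degrees(np.arctan2(v[1],v[0])))
for n,u,z in [('cup',(333,217),.079),('sp_a',(423.5,272),.104),('sp_b',(471.5,271),.104),('jar',(506,267),.052),('tray',(486,207),.018),('b',(261,205),.108),('b',(292,195),.108),('b',(323,187),.108),('b',(268,237),.108)]: print(n,onz(d,u,z).round(4))
s=get_state();print(s['tcp_pos'])
plan([(.45,.45,.25,-23),(.5,.32,.25,-23),(.50,.17,.25,-23),(.50,.04,.25,-23),(.57,.03,.25,-23)],np.array([.265,.621,.227]),-23.14)
E
```

```text
[[ 0.6068  0.2251]
 [ 0.6634  0.0285]
 [ 0.53   -0.0102]
 [ 0.4726  0.1831]] [0.5682 0.1066] [np.float64(0.1406), np.float64(0.2046), np.float64(0.1388), np.float64(0.2016)]
yaw of long axis 106.2954396781754
cup [0.5607 0.0314 0.079 ]
sp_a [ 0.4492 -0.1501  0.104 ]
sp_b [ 0.4528 -0.2461  0.104 ]
jar [ 0.4659 -0.3345  0.052 ]
tray [ 0.6001 -0.3053  0.018 ]
b [0.5777 0.177  0.108 ]
b [0.5993 0.115  0.108 ]
b [0.6169 0.0528 0.108 ]
b [0.513  0.1606 0.108 ]
[0.26523247 0.62069312 0.22656157]
(0.45, 0.45, 0.25, -23) slide [1.582, 0.564, -0.153] turn -0.002
(0.5, 0.32, 0.25, -23) slide [0.645, 0.668, 0.0] turn 0.0
(0.5, 0.17, 0.25, -23) slide [0.391, 0.921, 0.0] turn 0.0
(0.5, 0.04, 0.25, -23) slide [0.339, 0.798, 0.0] turn 0.0
(0.57, 0.03, 0.25, -23) slide [0.456, -0.121, -0.0] turn 0.0
```

Request:
send_rows --moves '[{"slide": [0.1,0.08,-0.03],"turn": 0.01,"gripper": 0.75},{"slide": [0.3,0.24,-0.06],"turn": 0.03,"gripper": 0.75},{"slide": [0.55,0.44,-0.1],"turn": 0.06,"gripper": 0.75},{"slide": [0.8,0.65,-0.155],"turn": 0.06,"gripper": 0.75},{"slide": [1.0,0.82,-0.155],"turn": 0.06,"gripper": 0.75}]' --newtons 10

```text
time_s: 1.47
tcp_pos: [0.3501, 0.458, 0.2503]
eef_rot: [-179.9, -0.0, -28.5]
contact_force: [1.3, -0.3, 0.8]
gripper_width: 0.0666
gripper_force: 0.0
```

```bash
python3 - <<'E'
from h import *
s=get_state();print(s['time_s'],s['tcp_pos'],s['eef_rot'],s['qd'])
plan([(.54,.10,.25,-28.5)],s['tcp_pos'],s['eef_rot'][2])
E
```

```text
1.4667 [0.35013665 0.4579998  0.2503356 ] [-1.79921782e+02 -1.46764583e-02 -2.85260831e+01] [-3.58874222e+01 -2.30161965e+01 -2.67619302e+01 -2.84267709e-02
  4.16932629e+00  3.58712172e+01]
(0.54, 0.1, 0.25, -28.5) slide [2.252, 1.492, 0.002] turn -0.0
```

Request:
send_rows --moves '[{"slide": [0.2,0.133,0],"turn": 0,"gripper": 0.75},{"slide": [0.4,0.266,0],"turn": 0,"gripper": 0.75},{"slide": [0.6,0.4,0],"turn": 0,"gripper": 0.75},{"slide": [0.8,0.533,0],"turn": 0,"gripper": 0.75},{"slide": [1.0,0.665,0],"turn": 0,"gripper": 0.75}]'

```text
time_s: 1.88
tcp_pos: [0.4339, 0.2983, 0.2498]
eef_rot: [-179.9, -0.0, -28.5]
contact_force: [1.0, 0.3, 0.1]
gripper_width: 0.0653
gripper_force: 0.0
```

Request:
send_rows --moves '[{"slide": [0.2,0.133,0],"turn": 0,"gripper": 0.75},{"slide": [0.4,0.266,0],"turn": 0,"gripper": 0.75},{"slide": [0.6,0.4,0],"turn": 0,"gripper": 0.75},{"slide": [0.75,0.5,0],"turn": 0,"gripper": 0.75},{"slide": [0.75,0.5,0],"turn": 0,"gripper": 0.75}]'

```text
time_s: 2.3
tcp_pos: [0.4976, 0.1767, 0.2495]
eef_rot: [180.0, -0.0, -28.7]
contact_force: [-0.0, 0.4, 0.0]
gripper_width: 0.0656
gripper_force: 0.0
```

```bash
python3 - <<'E'
from h import *
s=get_state();print(s['time_s'],s['tcp_pos'],s['eef_rot'])
d=optics.capture('wrist');cv2.imwrite('pics/w1.png',d['img'][:,:,::-1]);np.save('w1.npy',d,allow_pickle=True)
print(d['intrinsics'][0,0],d['dist'],d['origin'],d['attitude'])
E
```

```text
2.3 [0.4976291  0.17672571 0.24954108] [ 1.79982941e+02 -2.80431375e-02 -2.87483985e+01]
381.5629457181711 [-0.0469562  0.         0.         0.         0.       ] [0.56716921 0.13929921 0.40765276] [ 1.62962188e+02 -5.91337949e-02 -1.18744426e+02]
```

View pics/w1.png

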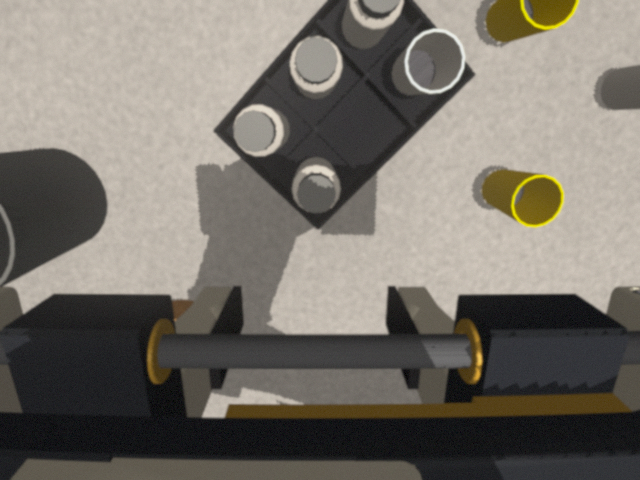

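The wrist view shows the cup rim centred at (435,61), the empty cell near (362,122), and tote corners at (216,129), (319,228) and (474,71). The look-alikes are well clear of the cup.

```bash
python3 - <<'E'
from h import *
w=np.load('w1.npy',allow_pickle=True).item();t=optics.capture('top')
for n,a,b in [('cuprim',(435,61),(333,217)),('tote c0',(216,129),(244,198)),('c3',(319,228),(261,260)),('c2',(474,71),(352,235)),('bottle top',(316,60),(291.5,194.5)),('b',(259,130),(261,205)),('b',(317,190),(268,237))]:
    print(n,tri([(w,a),(t,b)]).round(4))
c=[onz(w,u,.035)[:2] for u in [(216,129),(319,228),(474,71)]];print(np.array(c).round(4))
print('cup',onz(w,(435,61),.079))
# fit tote from wrist corners + top corners
obs=[(np.array([-.07,.104])*0+q,p) for q,p in []]
L=np.array([[.07,.104],[-.07,.104],[-.07,-.104]])
from scipy.optimize import least_squares
def fit(C,L):
    f=lambda p:((Ro.from_euler('z',p[2]).as_matrix()[:2,:2]@L.T).T+p[:2]-C).ravel()
    r=least_squares(f,[.57,.1,.28]);return r.x,np.abs(r.fun).max()
x,e=fit(np.array(c),L);print('wrist fit',x[:2],np.degrees(x[2]),e)
T=np.array([onz(t,u,.035)[:2] for u in [(244,198),(261,260),(352,235),(335,174)]])
x2,e2=fit(T,np.vstack([L,[.07,-.104]]));print('top fit',x2[:2],np.degrees(x2[2]),e2)
for x in (x,x2):
  Rz=Ro.from_euler('z',x[2]).as_matrix()[:2,:2]
  print('cells 0,1:',(Rz@[-.034,-.068]+x[:2]).round(4),(Rz@[-.034,0]+x[:2]).round(4))
E
```

```text
cuprim [0.5624 0.0307 0.0765]
tote c0 [0.6102 0.2274 0.0163]
c3 [0.4734 0.1845 0.025 ]
c2 [ 0.5345 -0.0125  0.0283]
bottle top [0.6056 0.1162 0.0925]
b [0.5854 0.1827 0.0686]
b [0.517  0.164  0.0769]
[[ 0.6077  0.2222]
 [ 0.4759  0.1833]
 [ 0.5384 -0.0121]]
cup [0.56354265 0.03081114 0.079     ]
wrist fit [0.57331356 0.1050658 ] 17.41173307454767 0.00304194750377422
top fit [0.56819108 0.10662512] 16.447652209955045 0.0034660721436058084
cells 0,1: [0.5612 0.03  ] [0.5409 0.0949]
cells 0,1: [0.5548 0.0318] [0.5356 0.097 ]
```

Request:
send_rows --moves '[{"slide": [0.2,0.156,0],"turn": 0,"gripper": 0.75},{"slide": [0.4,0.312,0.1],"turn": 0,"gripper": 0.75},{"slide": [0.6,0.468,0.2],"turn": 0,"gripper": 0.75},{"slide": [0.79,0.624,0.4],"turn": 0,"gripper": 0.75},{"slide": [0.79,0.624,0.6],"turn": 0,"gripper": 0.75}]'

```text
time_s: 2.82
tcp_pos: [0.5582, 0.0397, 0.1603]
eef_rot: [-179.8, -0.2, -28.6]
contact_force: [0.9, 1.3, -0.9]
gripper_width: 0.0658
gripper_force: 0.0
```

Request:
send_rows --moves '[{"slide": [0,0,0],"turn": 0,"gripper": 0.75},{"slide": [0,0,0],"turn": 0,"gripper": 0.75},{"slide": [0,0,0],"turn": 0,"gripper": 0.75},{"slide": [0,0,0],"turn": 0,"gripper": 0.75},{"slide": [0,0,0],"turn": 0,"gripper": 0.75}]'

```text
time_s: 3.23
tcp_pos: [0.5567, 0.0433, 0.1613]
eef_rot: [-179.9, -0.1, -28.4]
contact_force: [-0.5, 0.4, 0.7]
gripper_width: 0.0658
gripper_force: 0.0
```

```bash
python3 - <<'E'
from h import *
s=get_state();print(s['time_s'],s['tcp_pos'],s['eef_rot'])
d=optics.capture('wrist');cv2.imwrite('pics/w2.png',d['img'][:,:,::-1])
print(proj(d,[.562,.031,.079]),proj(d,s['tcp_pos']))
plan([(.562,.031,.049,-28.5)],s['tcp_pos'],s['eef_rot'][2])
E
```

```text
3.2333 [0.55671887 0.04330076 0.161307  ] [-1.79855105e+02 -1.28323733e-01 -2.84317005e+01]
[[327.72579799 232.91498004]] [[315.13374423 304.10077092]]
(0.562, 0.031, 0.049, -28.5) slide [0.07, 0.055, 0.749] turn 0.001
```

View pics/w2.png

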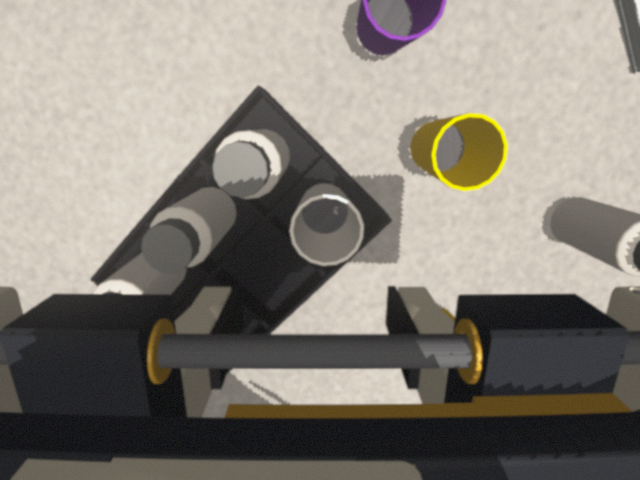

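The cup rim is at (327,229), within 4 px of the prediction, so the cup is about 10 mm further along tool x. I'll descend.

Request:
send_rows --moves '[{"slide": [0.06,0.04,0.02],"turn": 0,"gripper": 0.75},{"slide": [0.085,0.055,0.2],"turn": 0,"gripper": 0.75},{"slide": [0.085,0.055,0.4],"turn": 0,"gripper": 0.75},{"slide": [0.085,0.055,0.6],"turn": 0,"gripper": 0.75},{"slide": [0.085,0.055,0.74],"turn": 0,"gripper": 0.75}]'

```text
time_s: 3.7
tcp_pos: [0.5625, 0.0281, 0.0465]
eef_rot: [180.0, 0.0, -28.5]
contact_force: [-0.3, 0.2, -0.3]
gripper_width: 0.0654
gripper_force: 0.0
```

Request:
send_rows --moves '[{"slide": [0,0,0],"turn": 0,"gripper": 0.75},{"slide": [0,0,0],"turn": 0,"gripper": 0.4},{"slide": [0,0,0],"turn": 0,"gripper": 0.4},{"slide": [0,0,0],"turn": 0,"gripper": 0.4},{"slide": [0,0,0],"turn": 0,"gripper": 0.4}]' --newtons 8

```text
time_s: 4.12
tcp_pos: [0.5644, 0.029, 0.0501]
eef_rot: [-179.9, -0.1, -28.5]
contact_force: [0.6, 0.5, 2.8]
gripper_width: 0.0476
gripper_force: 8.0
```

```bash
python3 - <<'E'
from h import *
s=get_state();print(s['time_s'],s['tcp_pos'],s['eef_rot'],s['gripper_width'],s['gripper_force'])
p=s['tcp_pos'];y=-28.5
plan([(p[0],p[1],.20,y),(.555,-.10,.20,y),(.58,-.21,.18,y),(.602,-.306,.14,y),(.602,-.306,.06,y),(.602,-.306,p[2]+.001,y)],p,s['eef_rot'][2])
E
```

```text
4.1167 [0.56444415 0.02899654 0.05013543] [-1.79855015e+02 -1.33768243e-01 -2.85145636e+01] 0.04756306938655876 8.000055083022382
(np.float64(0.5644441503892924), np.float64(0.0289965441035256), 0.2, -28.5) slide [0.0, 0.0, -0.999] turn -0.0
(0.555, -0.1, 0.2, -28.5) slide [0.355, 0.786, 0.0] turn -0.0
(0.58, -0.21, 0.18, -28.5) slide [0.496, 0.565, 0.133] turn -0.0
(0.602, -0.306, 0.14, -28.5) slide [0.434, 0.492, 0.267] turn -0.0
(0.602, -0.306, 0.06, -28.5) slide [0.0, -0.0, 0.533] turn -0.0
(0.602, -0.306, np.float64(0.05113542524396309), -28.5) slide [0.0, -0.0, 0.059] turn -0.0
```

Request:
send_rows --moves '[{"slide": [0,0,-0.07],"turn": 0,"gripper": 0.4},{"slide": [0,0,-0.25],"turn": 0,"gripper": 0.4},{"slide": [0,0,-0.45],"turn": 0,"gripper": 0.4},{"slide": [0,0,-0.65],"turn": 0,"gripper": 0.4},{"slide": [0,0,-0.8],"turn": 0,"gripper": 0.4}]'

```text
time_s: 4.53
tcp_pos: [0.5638, 0.0286, 0.1724]
eef_rot: [-179.9, -0.1, -28.5]
contact_force: [0.8, 0.9, -0.7]
gripper_width: 0.0476
gripper_force: 8.0
```

Request:
send_rows --moves '[{"slide": [0.06,0.1,0],"turn": 0,"gripper": 0.4},{"slide": [0.2,0.28,0],"turn": 0,"gripper": 0.4},{"slide": [0.35,0.5,0],"turn": 0,"gripper": 0.4},{"slide": [0.5,0.72,0],"turn": 0,"gripper": 0.4},{"slide": [0.65,0.92,0],"turn": 0,"gripper": 0.4}]'

```text
time_s: 4.95
tcp_pos: [0.5827, -0.1409, 0.1702]
eef_rot: [-179.9, -0.1, -28.5]
contact_force: [0.8, 1.0, -0.9]
gripper_width: 0.0479
gripper_force: 8.0
```

Request:
send_rows --moves '[{"slide": [0.15,0.2,0],"turn": 0,"gripper": 0.4},{"slide": [0.3,0.42,0.1],"turn": 0,"gripper": 0.4},{"slide": [0.45,0.64,0.2],"turn": 0,"gripper": 0.4},{"slide": [0.57,0.82,0.3],"turn": 0,"gripper": 0.4},{"slide": [0.63,0.92,0.36],"turn": 0,"gripper": 0.4}]'

```text
time_s: 5.37
tcp_pos: [0.5992, -0.3092, 0.1138]
eef_rot: [180.0, 0.0, -28.7]
contact_force: [0.9, 1.3, -0.6]
gripper_width: 0.048
gripper_force: 8.0
```

Request:
send_rows --moves '[{"slide": [0,0,0],"turn": 0,"gripper": 0.4},{"slide": [0,0,0],"turn": 0,"gripper": 0.4},{"slide": [0,0,0],"turn": 0,"gripper": 0.4},{"slide": [0,0,0],"turn": 0,"gripper": 0.4},{"slide": [0,0,0],"turn": 0,"gripper": 0.4}]'

```text
time_s: 5.78
tcp_pos: [0.6006, -0.3047, 0.1156]
eef_rot: [-180.0, -0.1, -28.5]
contact_force: [0.9, 0.5, 0.0]
gripper_width: 0.0476
gripper_force: 8.0
```

```bash
python3 - <<'E'
from h import *
s=get_state();print(s['time_s'],s['tcp_pos'],s['eef_rot'],s['gripper_width'],s['gripper_force'])
d=optics.capture('wrist');cv2.imwrite('pics/w3.png',d['img'][:,:,::-1])
print([r for r in optics.look_for('wrist','tray')])
plan([(.602,-.306,.0505,-28.5)],s['tcp_pos'],s['eef_rot'][2])
E
```

```text
5.7833 [ 0.60058918 -0.30470161  0.11563233] [-1.79972005e+02 -9.58517253e-02 -2.84507550e+01] 0.04764761973134711 7.999989655654645
[{'location': [0.625, -0.3223, 0.0046], 'p': 0.95}]
(0.602, -0.306, 0.0505, -28.5) slide [0.012, 0.003, 0.434] turn 0.001
```

View pics/w3.png

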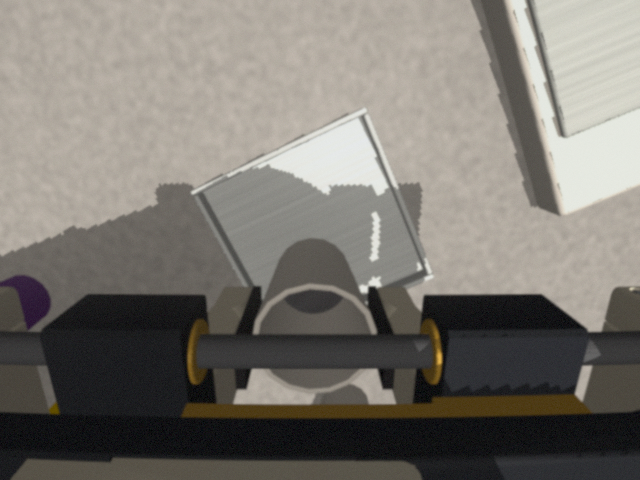

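The wrist view shows the cup held upright over the tray, whose visible corners are (195,190), (365,112) and (430,275). I'll lower it.

Request:
send_rows --moves '[{"slide": [0.01,0,0.15],"turn": 0,"gripper": 0.4},{"slide": [0.01,0,0.29],"turn": 0,"gripper": 0.4},{"slide": [0.01,0,0.37],"turn": 0,"gripper": 0.4},{"slide": [0.01,0,0.41],"turn": 0,"gripper": 0.4},{"slide": [0.01,0,0.425],"turn": 0,"gripper": 0.4}]'

```text
time_s: 6.3
tcp_pos: [0.6013, -0.3061, 0.0502]
eef_rot: [180.0, 0.0, -28.5]
contact_force: [-1.9, -0.1, 5.9]
gripper_width: 0.0481
gripper_force: 8.0
```

Request:
send_rows --moves '[{"slide": [0,0,0],"turn": 0,"gripper": 0.4},{"slide": [0,0,0.004],"turn": 0,"gripper": 0.4},{"slide": [0,0,0.008],"turn": 0,"gripper": 0.4},{"slide": [0,0,0.01],"turn": 0,"gripper": 0.4},{"slide": [0,0,0.01],"turn": 0,"gripper": 0.4}]'

```text
time_s: 6.72
tcp_pos: [0.602, -0.3066, 0.0501]
eef_rot: [-180.0, -0.1, -28.5]
contact_force: [-0.2, 1.3, 4.8]
gripper_width: 0.0479
gripper_force: 8.0
```

Request:
send_rows --moves '[{"slide": [0,0,0],"turn": 0,"gripper": 0.75},{"slide": [0,0,0],"turn": 0,"gripper": 0.75},{"slide": [0,0,0],"turn": 0,"gripper": 0.75},{"slide": [0,0,-0.04],"turn": 0,"gripper": 0.75},{"slide": [0,0,-0.15],"turn": 0,"gripper": 0.75}]'

```text
time_s: 7.13
tcp_pos: [0.5994, -0.3059, 0.0693]
eef_rot: [179.9, 0.3, -28.6]
contact_force: [-0.0, -0.5, 0.2]
gripper_width: 0.0652
gripper_force: 0.0
```

Request:
send_rows --moves '[{"slide": [0,0,-0.2],"turn": 0,"gripper": 0.75},{"slide": [0,0,-0.4],"turn": 0,"gripper": 0.75},{"slide": [0,0,-0.6],"turn": 0,"gripper": 0.75},{"slide": [0,0,-0.8],"turn": 0,"gripper": 0.75},{"slide": [0,0,-0.9],"turn": 0,"gripper": 0.75}]'

```text
time_s: 7.55
tcp_pos: [0.6024, -0.3071, 0.2115]
eef_rot: [-180.0, -0.3, -28.5]
contact_force: [-0.4, 0.5, 0.8]
gripper_width: 0.0659
gripper_force: 0.0
```

```bash
python3 - <<'E'
from h import *
s=get_state();print(s['time_s'],s['tcp_pos'],s['eef_rot'])
t=optics.capture('top');sc=optics.capture('scene');cv2.imwrite('pics/s4.png',sc['img'][:,:,::-1][150:330,60:420].repeat(2,0).repeat(2,1))
for z in(.104,):
  for u in [(423.5,272),(471.5,271)]: print(onz(t,u,z))
plan([(.435,-.195,.19,-28.5)],s['tcp_pos'],s['eef_rot'][2])
E
```

```text
7.55 [ 0.60242338 -0.30714131  0.21149522] [-179.97603436   -0.298223    -28.51284297]
[ 0.44921945 -0.15005647  0.104     ]
[ 0.4528206  -0.24611801  0.104     ]
(0.435, -0.195, 0.19, -28.5) slide [-1.338, -0.124, 0.143] turn -0.0
```

View pics/s4.png

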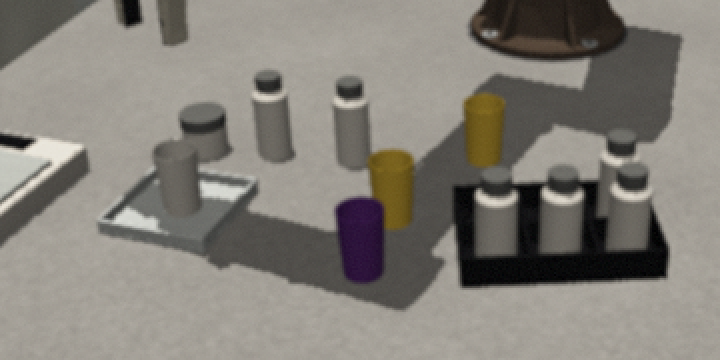

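The cup stands upright in the tray (crop 178,180). Next is the spare beside the jar.

Request:
send_rows --moves '[{"slide": [-0.2,0.03,0],"turn": 0,"gripper": 0.75},{"slide": [-0.4,0.06,0.05],"turn": 0,"gripper": 0.75},{"slide": [-0.6,0.1,0.1],"turn": 0,"gripper": 0.75},{"slide": [-0.8,0.126,0.14],"turn": 0,"gripper": 0.75},{"slide": [-1.0,0.126,0.14],"turn": 0,"gripper": 0.75}]'

```text
time_s: 8.07
tcp_pos: [0.4575, -0.2508, 0.1834]
eef_rot: [180.0, 0.2, -28.6]
contact_force: [1.0, -0.4, 0.2]
gripper_width: 0.0659
gripper_force: 0.0
```

Request:
send_rows --moves '[{"slide": [0,0,0],"turn": 0,"gripper": 0.75},{"slide": [0,0,0],"turn": 0,"gripper": 0.75},{"slide": [0,0,0],"turn": 0,"gripper": 0.75},{"slide": [0,0,0],"turn": 0,"gripper": 0.75},{"slide": [0,0,0],"turn": 0,"gripper": 0.75}]'

```text
time_s: 8.48
tcp_pos: [0.4611, -0.2516, 0.1852]
eef_rot: [180.0, 0.0, -28.5]
contact_force: [-0.1, 0.2, 0.4]
gripper_width: 0.0658
gripper_force: 0.0
```

```bash
python3 - <<'E'
from h import *
s=get_state();print(s['time_s'],s['tcp_pos'],s['eef_rot'])
d=optics.capture('wrist');cv2.imwrite('pics/w5.png',d['img'][:,:,::-1]);np.save('w5.npy',d,allow_pickle=True)
print(proj(d,[[.453,-.2465,.104],[.450,-.149,.104]]))
plan([(.454,-.2465,.048,-28.5)],s['tcp_pos'],s['eef_rot'][2])
E
```

```text
8.4833 [ 0.46106353 -0.25157281  0.18521063] [ 1.79989003e+02  2.27654551e-02 -2.85470734e+01]
[[313.83040651 261.85216771]
 [195.29287379 326.830106  ]]
(0.454, -0.2465, 0.048, -28.5) slide [-0.058, -0.007, 0.915] turn -0.001
```

View pics/w5.png

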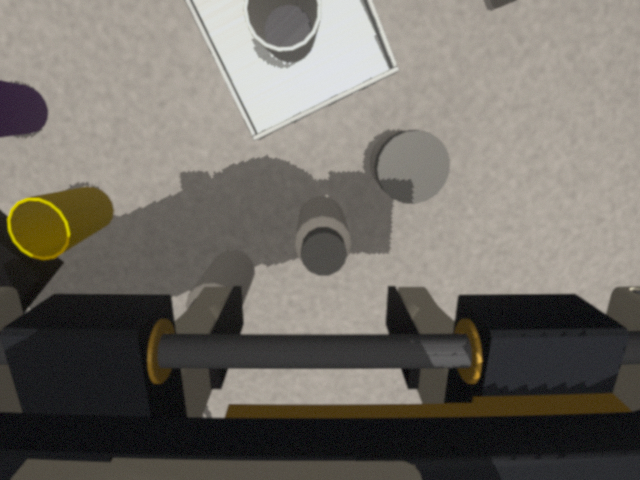

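The cap is at (324,251), the jar at (412,166), the cup is standing in the tray at (284,18), and the other spare is near (205,280).

```bash
python3 - <<'E'
from h import *
w=np.load('w5.npy',allow_pickle=True).item();t=optics.capture('top');s=get_state()
print(onz(w,(324,251),.104),tri([(w,(324,251)),(t,(471.5,271))]))
h=cv2.cvtColor(t['img'][255:290,405:490],cv2.COLOR_RGB2BGR);cv2.imwrite('pics/t6.png',cv2.resize(h,None,fx=8,fy=8,interpolation=cv2.INTER_CUBIC))
print([ (r['location'],r['p']) for r in optics.look_for('wrist','spare0')])
E
```

```text
[ 0.45649899 -0.25606661  0.104     ] [ 0.45259078 -0.25243164  0.08656405]
[([0.4613, -0.1645, 0.0506], 0.88), ([0.4602, -0.2566, 0.0909], 0.86)]
```

View pics/t6.png

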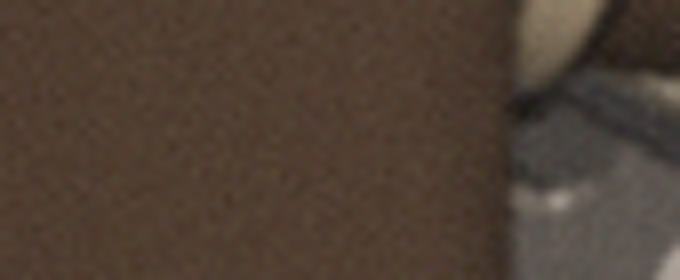

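The arm now hides the spares from the top camera, so I'll go by the wrist view: about (0.456,-0.253).

Request:
send_rows --moves '[{"slide": [-0.025,0.025,0.18],"turn": 0,"gripper": 0.75},{"slide": [-0.025,0.025,0.38],"turn": 0,"gripper": 0.75},{"slide": [-0.025,0.025,0.58],"turn": 0,"gripper": 0.75},{"slide": [-0.025,0.025,0.78],"turn": 0,"gripper": 0.75},{"slide": [-0.025,0.025,0.915],"turn": 0,"gripper": 0.75}]'

```text
time_s: 9.05
tcp_pos: [0.4543, -0.2527, 0.0457]
eef_rot: [180.0, 0.1, -28.6]
contact_force: [-0.5, -0.3, -0.0]
gripper_width: 0.0657
gripper_force: 0.0
```

Request:
send_rows --moves '[{"slide": [0,0,0],"turn": 0,"gripper": 0.75},{"slide": [0,0,0],"turn": 0,"gripper": 0.35},{"slide": [0,0,0],"turn": 0,"gripper": 0.35},{"slide": [0,0,0],"turn": 0,"gripper": 0.35},{"slide": [0,0,0],"turn": 0,"gripper": 0.35}]' --newtons 20

```text
time_s: 9.47
tcp_pos: [0.4564, -0.2531, 0.0498]
eef_rot: [-180.0, -0.2, -28.5]
contact_force: [-1.3, -1.5, 1.2]
gripper_width: 0.0444
gripper_force: 0.6
```

```bash
python3 - <<'E'
from h import *
s=get_state();print(s['time_s'],s['tcp_pos'],s['eef_rot'],s['gripper_width'],s['gripper_force'])
p=s['tcp_pos']
plan([(p[0],p[1],p[2]+.13,-28.5),(.50,-.10,p[2]+.13,-28.5),(.559,.031,p[2]+.13,-28.5),(.539,.096,p[2]+.13,-28.5)],p,s['eef_rot'][2])
E
```

```text
9.4667 [ 0.45644284 -0.25310618  0.04981393] [-1.79956978e+02 -1.50870343e-01 -2.85238346e+01] 0.04442373064489733 0.6326433923095465
(np.float64(0.45644283806142655), np.float64(-0.25310618455617956), np.float64(0.17981392782287958), -28.5) slide [-0.0, 0.0, -0.867] turn -0.0
(0.5, -0.1, np.float64(0.17981392782287958), -28.5) slide [-0.232, -1.036, -0.0] turn -0.0
(0.559, 0.031, np.float64(0.17981392782287958), -28.5) slide [-0.071, -0.955, -0.0] turn -0.0
(0.539, 0.096, np.float64(0.17981392782287958), -28.5) slide [-0.324, -0.317, -0.0] turn -0.0
```

Request:
send_rows --moves '[{"slide": [0,0,0],"turn": 0,"gripper": 0.35},{"slide": [0,0,0],"turn": 0,"gripper": 0.35},{"slide": [0,0,-0.03],"turn": 0,"gripper": 0.35},{"slide": [0,0,-0.12],"turn": 0,"gripper": 0.35},{"slide": [0,0,-0.3],"turn": 0,"gripper": 0.35}]'

```text
time_s: 9.88
tcp_pos: [0.4528, -0.2521, 0.0912]
eef_rot: [179.9, 0.4, -28.6]
contact_force: [0.8, 0.4, -2.1]
gripper_width: 0.0423
gripper_force: 19.8
```

Request:
send_rows --moves '[{"slide": [0,0,-0.2],"turn": 0,"gripper": 0.35},{"slide": [0,0,-0.4],"turn": 0,"gripper": 0.35},{"slide": [0,0,-0.55],"turn": 0,"gripper": 0.35},{"slide": [0,0,-0.567],"turn": 0,"gripper": 0.35},{"slide": [0,0,-0.567],"turn": 0,"gripper": 0.35}]'

```text
time_s: 10.3
tcp_pos: [0.4559, -0.2528, 0.18]
eef_rot: [-179.9, -0.2, -28.5]
contact_force: [-0.6, -0.3, -1.2]
gripper_width: 0.0419
gripper_force: 19.8
```

Request:
send_rows --moves '[{"slide": [-0.03,-0.1,0],"turn": 0,"gripper": 0.35},{"slide": [-0.08,-0.3,0],"turn": 0,"gripper": 0.35},{"slide": [-0.14,-0.53,0],"turn": 0,"gripper": 0.35},{"slide": [-0.2,-0.77,0],"turn": 0,"gripper": 0.35},{"slide": [-0.25,-1.0,0],"turn": 0,"gripper": 0.35}]'

```text
time_s: 10.72
tcp_pos: [0.4928, -0.1017, 0.1768]
eef_rot: [179.9, 0.1, -28.6]
contact_force: [0.1, -0.2, -2.1]
gripper_width: 0.0423
gripper_force: 19.8
```

Request:
send_rows --moves '[{"slide": [-0.05,-0.23,0],"turn": 0,"gripper": 0.35},{"slide": [-0.1,-0.46,0],"turn": 0,"gripper": 0.35},{"slide": [-0.17,-0.69,0],"turn": 0,"gripper": 0.35},{"slide": [-0.25,-0.88,0],"turn": 0,"gripper": 0.35},{"slide": [-0.33,-1.0,0],"turn": 0,"gripper": 0.35}]'

```text
time_s: 11.13
tcp_pos: [0.5219, 0.0546, 0.1765]
eef_rot: [179.9, 0.1, -28.5]
contact_force: [1.5, -0.4, -1.3]
gripper_width: 0.042
gripper_force: 19.8
```

Request:
send_rows --moves '[{"slide": [-0.03,-0.15,0],"turn": 0,"gripper": 0.35},{"slide": [-0.05,-0.3,0],"turn": 0,"gripper": 0.35},{"slide": [-0.05,-0.3,0],"turn": 0,"gripper": 0.35},{"slide": [-0.05,-0.3,0],"turn": 0,"gripper": 0.35},{"slide": [-0.05,-0.3,0],"turn": 0,"gripper": 0.35}]'

```text
time_s: 11.55
tcp_pos: [0.5361, 0.095, 0.1769]
eef_rot: [179.9, 0.1, -28.5]
contact_force: [-0.7, -0.2, -1.4]
gripper_width: 0.0419
gripper_force: 19.8
```

```bash
python3 - <<'E'
from h import *
s=get_state();print(s['time_s'],s['tcp_pos'],s['eef_rot'],s['gripper_width'],s['gripper_force'])
d=optics.capture('wrist');cv2.imwrite('pics/w7.png',d['img'][:,:,::-1]);np.save('w7.npy',d,allow_pickle=True)
plan([(.539,.096,.0545,-28.5)],s['tcp_pos'],s['eef_rot'][2])
x=np.array([.571,.1057]);Rz=Ro.from_euler('z',17,degrees=True).as_matrix()[:2,:2]
print('corners pred',[proj(d,[*(Rz@c+x),.035]).round(0).tolist() for c in np.array([[.07,.104],[-.07,.104],[-.07,-.104],[.07,-.104]])])
E
```

```text
11.55 [0.53610852 0.09496854 0.17690438] [ 1.79874121e+02  1.04665827e-01 -2.85277979e+01] 0.04191549894717929 19.84160493593663
(0.539, 0.096, 0.0545, -28.5) slide [0.014, -0.015, 0.816] turn -0.0
corners pred [[[133.0, 225.0]], [[259.0, 331.0]], [[438.0, 162.0]], [[310.0, 22.0]]]
```

View pics/w7.png

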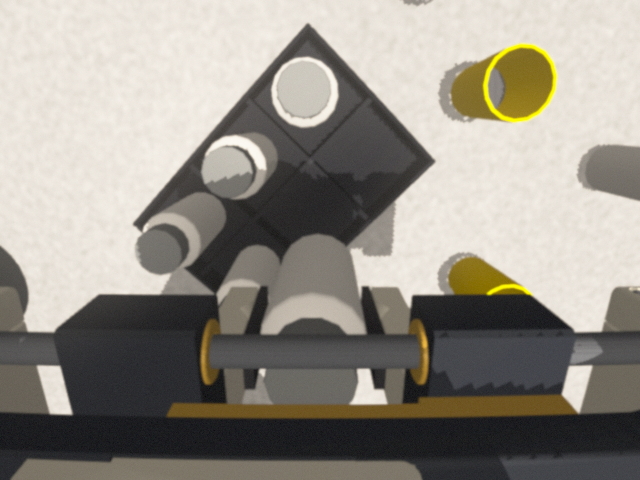

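Corners at (135,225), (308,24) and (433,160) match the tote pose to within about 2 mm. The bottle hangs upright over the empty middle cell, so I'll lower it.

Request:
send_rows --moves '[{"slide": [0.015,-0.01,0.1],"turn": 0,"gripper": 0.35},{"slide": [0.015,-0.01,0.3],"turn": 0,"gripper": 0.35},{"slide": [0.015,-0.01,0.5],"turn": 0,"gripper": 0.35},{"slide": [0.015,-0.01,0.66],"turn": 0,"gripper": 0.35},{"slide": [0.015,-0.01,0.76],"turn": 0,"gripper": 0.35}]'

```text
time_s: 12.02
tcp_pos: [0.5379, 0.0939, 0.0616]
eef_rot: [179.8, 0.1, -28.6]
contact_force: [-0.3, -0.4, -1.7]
gripper_width: 0.0419
gripper_force: 19.8
```

Request:
send_rows --moves '[{"slide": [0,0,0.02],"turn": 0,"gripper": 0.35},{"slide": [0,0,0.04],"turn": 0,"gripper": 0.35},{"slide": [0,0,0.05],"turn": 0,"gripper": 0.35},{"slide": [0,0,0.055],"turn": 0,"gripper": 0.35},{"slide": [0,0,0.055],"turn": 0,"gripper": 0.35}]'

```text
time_s: 12.43
tcp_pos: [0.5404, 0.0958, 0.0571]
eef_rot: [-179.9, -0.1, -28.5]
contact_force: [0.1, -0.8, -0.9]
gripper_width: 0.0418
gripper_force: 19.8
```

Request:
send_rows --moves '[{"slide": [0,0,0.007],"turn": 0,"gripper": 0.35},{"slide": [0,0,0.014],"turn": 0,"gripper": 0.35},{"slide": [0,0,0.02],"turn": 0,"gripper": 0.35},{"slide": [0,0,0.02],"turn": 0,"gripper": 0.35},{"slide": [0,0,0.02],"turn": 0,"gripper": 0.35}]'

```text
time_s: 12.85
tcp_pos: [0.5402, 0.0957, 0.0536]
eef_rot: [-180.0, -0.0, -28.5]
contact_force: [-1.1, -0.8, 4.2]
gripper_width: 0.0418
gripper_force: 19.9
```

Contact, 4 N. Releasing.

Request:
send_rows --moves '[{"slide": [0,0,0],"turn": 0,"gripper": 0.7},{"slide": [0,0,0],"turn": 0,"gripper": 0.7},{"slide": [0,0,0],"turn": 0,"gripper": 0.7},{"slide": [0,0,0],"turn": 0,"gripper": 0.7},{"slide": [0,0,-0.05],"turn": 0,"gripper": 0.7}]'

```text
time_s: 13.27
tcp_pos: [0.5389, 0.0953, 0.0595]
eef_rot: [179.9, 0.1, -28.6]
contact_force: [0.6, 0.2, 0.5]
gripper_width: 0.061
gripper_force: 0.0
```

Request:
send_rows --moves '[{"slide": [0,0,-0.2],"turn": 0,"gripper": 0.7},{"slide": [0,0,-0.4],"turn": 0,"gripper": 0.7},{"slide": [0,0,-0.6],"turn": 0,"gripper": 0.7},{"slide": [0,0,-0.8],"turn": 0,"gripper": 0.7},{"slide": [0,0,-0.9],"turn": 0,"gripper": 0.7}]'

```text
time_s: 13.68
tcp_pos: [0.5412, 0.096, 0.2002]
eef_rot: [-179.8, -0.2, -28.5]
contact_force: [0.1, 0.1, 0.6]
gripper_width: 0.0618
gripper_force: 0.0
```

```bash
python3 - <<'E'
from h import *
s=get_state();print(s['time_s'],s['tcp_pos'],s['eef_rot'],s['gripper_width'])
w=optics.capture('wrist');cv2.imwrite('pics/w8.png',w['img'][:,:,::-1]);print(proj(w,[.5385,.0958,.108]))
plan([(.47,-.04,.19,-28.5),(.453,-.152,.185,-28.5)],s['tcp_pos'],s['eef_rot'][2])
E
```

```text
13.6833 [0.54124572 0.09601194 0.20022699] [-179.78113872   -0.20197756  -28.50397758] 0.06177498994879802
[[317.40120555 247.00769137]]
(0.47, -0.04, 0.19, -28.5) slide [0.015, 1.023, 0.068] turn -0.0
(0.453, -0.152, 0.185, -28.5) slide [0.257, 0.71, 0.033] turn -0.0
```

View pics/w8.png

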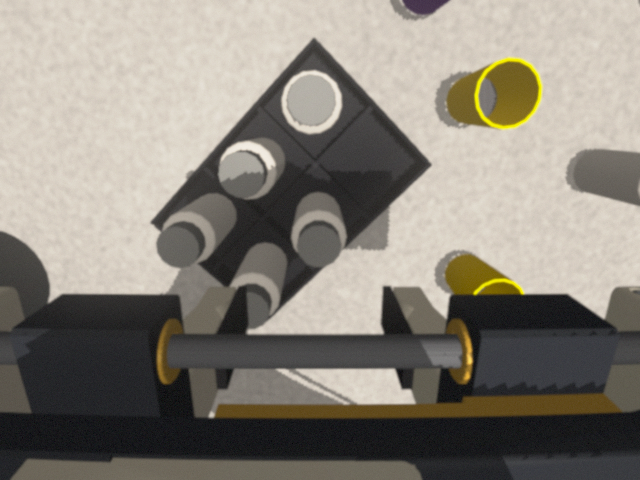

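The bottle stands in the middle cell, cap at (320,243) against a predicted (317,247). Now the second spare.

Request:
send_rows --moves '[{"slide": [0.02,0.2,0],"turn": 0,"gripper": 0.75},{"slide": [0.04,0.4,0.02],"turn": 0,"gripper": 0.75},{"slide": [0.08,0.6,0.04],"turn": 0,"gripper": 0.75},{"slide": [0.11,0.8,0.06],"turn": 0,"gripper": 0.75},{"slide": [0.14,1.0,0.06],"turn": 0,"gripper": 0.75}]'

```text
time_s: 14.15
tcp_pos: [0.4855, -0.0473, 0.1863]
eef_rot: [180.0, 0.0, -28.5]
contact_force: [0.6, -0.8, -0.5]
gripper_width: 0.0659
gripper_force: 0.0
```

Request:
send_rows --moves '[{"slide": [0.03,0.2,0.03],"turn": 0,"gripper": 0.75},{"slide": [0.06,0.4,0.04],"turn": 0,"gripper": 0.75},{"slide": [0.1,0.6,0.04],"turn": 0,"gripper": 0.75},{"slide": [0.13,0.73,0.04],"turn": 0,"gripper": 0.75},{"slide": [0.13,0.73,0.04],"turn": 0,"gripper": 0.75}]'

```text
time_s: 14.57
tcp_pos: [0.45, -0.1542, 0.1808]
eef_rot: [180.0, 0.0, -28.7]
contact_force: [-0.2, -0.4, -0.3]
gripper_width: 0.0659
gripper_force: 0.0
```

Request:
send_rows --moves '[{"slide": [0,0,0],"turn": 0,"gripper": 0.75},{"slide": [0,0,0],"turn": 0,"gripper": 0.75},{"slide": [0,0,0],"turn": 0,"gripper": 0.75},{"slide": [0,0,0],"turn": 0,"gripper": 0.75},{"slide": [0,0,0],"turn": 0,"gripper": 0.75}]'

```text
time_s: 14.98
tcp_pos: [0.4517, -0.151, 0.1806]
eef_rot: [-180.0, 0.0, -28.5]
contact_force: [0.0, -0.2, -0.1]
gripper_width: 0.0655
gripper_force: 0.0
```

```bash
python3 - <<'E'
from h import *
s=get_state();print(s['time_s'],s['tcp_pos'],s['eef_rot'])
d=optics.capture('wrist')
print('net',[(np.round(r['location'],4),r['p']) for r in optics.look_for('wrist','spare0')])
u=proj(d,[.4525,-.154,.104])[0];print('pred',u)
g=cv2.cvtColor(d['img'],cv2.COLOR_RGB2GRAY)
# reference: same operator on the earlier view, where the cap was seen at (324,251)
for n,im,dd,c in [('ref',cv2.imread('pics/w5.png',0),np.load('w5.npy',allow_pickle=True).item(),(324,251)),('now',g,d,u)]:
    m=np.zeros_like(im);cv2.circle(m,(int(c[0]),int(c[1])),40,255,-1)
    C=cv2.HoughCircles(im,cv2.HOUGH_GRADIENT,1,8,param1=80,param2=12,minRadius=18,maxRadius=30)
    print(n,[(k.round(1).tolist(),onz(dd,k[:2],.104)[:2].round(4).tolist()) for k in C[0] if np.hypot(*(k[:2]-np.array(c)))<35][:4])
E
```

```text
14.9833 [ 0.45173845 -0.15100718  0.18057932] [-1.79999147e+02  1.19859775e-03 -2.84650815e+01]
net [(array([0.5338, 0.0762, 0.0485]), 0.94), (array([ 0.4575, -0.1543,  0.0949]), 0.63)]
pred [318.23793703 247.54353252]
ref [([322.5, 244.5, 28.200000762939453], [0.461, -0.2573]), ([324.5, 253.5, 21.600000381469727], [0.4548, -0.2555])]
now [([323.5, 246.5, 24.600000381469727], [0.4515, -0.1573]), ([323.5, 236.5, 26.100000381469727], [0.4575, -0.1605])]
```

Request:
send_rows --moves '[{"slide": [0.017,0.02,0.15],"turn": 0,"gripper": 0.75},{"slide": [0.017,0.02,0.35],"turn": 0,"gripper": 0.75},{"slide": [0.017,0.02,0.55],"turn": 0,"gripper": 0.75},{"slide": [0.017,0.02,0.75],"turn": 0,"gripper": 0.75},{"slide": [0.017,0.02,0.88],"turn": 0,"gripper": 0.75}]'

```text
time_s: 15.5
tcp_pos: [0.4511, -0.1553, 0.0462]
eef_rot: [179.9, 0.1, -28.5]
contact_force: [-1.0, 0.3, -0.0]
gripper_width: 0.0657
gripper_force: 0.0
```

Request:
send_rows --moves '[{"slide": [0,0,0],"turn": 0,"gripper": 0.75},{"slide": [0,0,0],"turn": 0,"gripper": 0.35},{"slide": [0,0,0],"turn": 0,"gripper": 0.35},{"slide": [0,0,0],"turn": 0,"gripper": 0.35},{"slide": [0,0,0],"turn": 0,"gripper": 0.35}]'

```text
time_s: 15.92
tcp_pos: [0.4534, -0.1555, 0.0501]
eef_rot: [-179.9, -0.1, -28.5]
contact_force: [-0.8, -0.1, 1.7]
gripper_width: 0.0445
gripper_force: 0.4
```

Request:
send_rows --moves '[{"slide": [0,0,0],"turn": 0,"gripper": 0.35},{"slide": [0,0,0],"turn": 0,"gripper": 0.35},{"slide": [0,0,0],"turn": 0,"gripper": 0.35},{"slide": [0,0,0],"turn": 0,"gripper": 0.35},{"slide": [0,0,-0.02],"turn": 0,"gripper": 0.35}]'

```text
time_s: 16.33
tcp_pos: [0.4522, -0.1555, 0.0518]
eef_rot: [-180.0, -0.0, -28.5]
contact_force: [0.7, -0.2, -1.7]
gripper_width: 0.0416
gripper_force: 19.9
```

```bash
python3 - <<'E'
from h import *
s=get_state();print(s['time_s'],s['tcp_pos'],s['gripper_width'],s['gripper_force'])
p=s['tcp_pos'];plan([(.5584,.0308,p[2],-28.5)],p,s['eef_rot'][2])
E
```

```text
16.3333 [ 0.45224863 -0.155539    0.05175943] 0.04162812165544318 19.863319548312575
(0.5584, 0.0308, np.float64(0.05175943207034342), -28.5) slide [0.028, -1.429, -0.0] turn -0.0
```

Request:
send_rows --moves '[{"slide": [0,0,-0.1],"turn": 0,"gripper": 0.35},{"slide": [0,0,-0.3],"turn": 0,"gripper": 0.35},{"slide": [0,0,-0.5],"turn": 0,"gripper": 0.35},{"slide": [0,0,-0.7],"turn": 0,"gripper": 0.35},{"slide": [0,0,-0.85],"turn": 0,"gripper": 0.35}]'

```text
time_s: 16.75
tcp_pos: [0.4524, -0.1556, 0.1817]
eef_rot: [-180.0, -0.1, -28.5]
contact_force: [1.1, 0.1, -1.4]
gripper_width: 0.0417
gripper_force: 19.9
```

Request:
send_rows --moves '[{"slide": [0,-0.1,0],"turn": 0,"gripper": 0.35},{"slide": [0,-0.28,0],"turn": 0,"gripper": 0.35},{"slide": [0.01,-0.48,0],"turn": 0,"gripper": 0.35},{"slide": [0.01,-0.68,0],"turn": 0,"gripper": 0.35},{"slide": [0.015,-0.85,0],"turn": 0,"gripper": 0.35}]'

```text
time_s: 17.17
tcp_pos: [0.5154, -0.0431, 0.1793]
eef_rot: [-180.0, 0.0, -28.6]
contact_force: [0.4, -0.5, -1.7]
gripper_width: 0.0417
gripper_force: 19.9
```

Request:
send_rows --moves '[{"slide": [0,-0.2,0],"turn": 0,"gripper": 0.35},{"slide": [0.01,-0.4,0],"turn": 0,"gripper": 0.35},{"slide": [0.013,-0.53,0],"turn": 0,"gripper": 0.35},{"slide": [0.013,-0.58,0],"turn": 0,"gripper": 0.35},{"slide": [0.013,-0.58,0],"turn": 0,"gripper": 0.35}]'

```text
time_s: 17.58
tcp_pos: [0.5587, 0.0321, 0.1786]
eef_rot: [180.0, 0.0, -28.4]
contact_force: [0.1, -0.6, -0.7]
gripper_width: 0.0414
gripper_force: 19.9
```

Request:
send_rows --moves '[{"slide": [0,0,0],"turn": 0,"gripper": 0.35},{"slide": [0,0,0],"turn": 0,"gripper": 0.35},{"slide": [0,0,0],"turn": 0,"gripper": 0.35},{"slide": [0,0,0],"turn": 0,"gripper": 0.35},{"slide": [0,0,0],"turn": 0,"gripper": 0.35}]'

```text
time_s: 18.0
tcp_pos: [0.5582, 0.0303, 0.1793]
eef_rot: [-180.0, -0.0, -28.6]
contact_force: [0.6, 0.3, -1.1]
gripper_width: 0.0416
gripper_force: 19.9
```

```bash
python3 - <<'E'
from h import *
s=get_state();print(s['time_s'],s['tcp_pos'],s['eef_rot'],s['gripper_width'],s['gripper_force'])
p=s['tcp_pos'];plan([(.5584,.0308,.054,-28.5)],p,s['eef_rot'][2])
E
```

```text
18.0 [0.55818429 0.0302624  0.17929268] [-1.79986853e+02 -7.58506518e-03 -2.85854263e+01] 0.04163328844644162 19.863447918905877
(0.5584, 0.0308, 0.054, -28.5) slide [-0.0, -0.004, 0.835] turn -0.001
```

Request:
send_rows --moves '[{"slide": [0,0,0.15],"turn": 0,"gripper": 0.35},{"slide": [0,0,0.35],"turn": 0,"gripper": 0.35},{"slide": [0,0,0.55],"turn": 0,"gripper": 0.35},{"slide": [0,0,0.7],"turn": 0,"gripper": 0.35},{"slide": [0,0,0.78],"turn": 0,"gripper": 0.35}]'

```text
time_s: 18.42
tcp_pos: [0.5566, 0.03, 0.0593]
eef_rot: [179.9, 0.2, -28.6]
contact_force: [0.2, 0.5, -0.8]
gripper_width: 0.0414
gripper_force: 19.9
```

Request:
send_rows --moves '[{"slide": [0,0,0.01],"turn": 0,"gripper": 0.35},{"slide": [0,0,0.025],"turn": 0,"gripper": 0.35},{"slide": [0,0,0.04],"turn": 0,"gripper": 0.35},{"slide": [0,0,0.05],"turn": 0,"gripper": 0.35},{"slide": [0,0,0.05],"turn": 0,"gripper": 0.35}]'

```text
time_s: 18.83
tcp_pos: [0.5589, 0.031, 0.0553]
eef_rot: [-179.9, -0.1, -28.5]
contact_force: [-0.7, 0.4, -1.6]
gripper_width: 0.0415
gripper_force: 19.9
```

Request:
send_rows --moves '[{"slide": [0,0,0.005],"turn": 0,"gripper": 0.35},{"slide": [0,0,0.01],"turn": 0,"gripper": 0.35},{"slide": [0,0,0.013],"turn": 0,"gripper": 0.35},{"slide": [0,0,0.013],"turn": 0,"gripper": 0.35},{"slide": [0,0,0.013],"turn": 0,"gripper": 0.35}]'

```text
time_s: 19.25
tcp_pos: [0.559, 0.0309, 0.0536]
eef_rot: [-180.0, -0.1, -28.5]
contact_force: [-0.3, -1.2, 5.5]
gripper_width: 0.0418
gripper_force: 19.9
```

Contact, 5 N. Releasing and retreating.

Request:
send_rows --moves '[{"slide": [0,0,0],"turn": 0,"gripper": 0.7},{"slide": [0,0,0],"turn": 0,"gripper": 0.7},{"slide": [0,0,0],"turn": 0,"gripper": 0.7},{"slide": [0,0,0],"turn": 0,"gripper": 0.7},{"slide": [0,0,-0.05],"turn": 0,"gripper": 0.7}]'

```text
time_s: 19.67
tcp_pos: [0.5575, 0.0307, 0.059]
eef_rot: [179.9, 0.1, -28.6]
contact_force: [0.3, 1.1, 0.8]
gripper_width: 0.0611
gripper_force: 0.0
```

Request:
send_rows --moves '[{"slide": [0,0,-0.2],"turn": 0,"gripper": 0.7},{"slide": [0,0,-0.4],"turn": 0,"gripper": 0.7},{"slide": [0,0,-0.6],"turn": 0,"gripper": 0.7},{"slide": [0,0,-0.8],"turn": 0,"gripper": 0.7},{"slide": [0,0,-1.0],"turn": 0,"gripper": 0.7}]'

```text
time_s: 20.08
tcp_pos: [0.5582, 0.0308, 0.2123]
eef_rot: [-180.0, -0.0, -28.5]
contact_force: [0.9, 0.6, -0.4]
gripper_width: 0.0615
gripper_force: 0.0
```

Request:
send_rows --moves '[{"slide": [0,0.2,-0.1],"turn": 0,"gripper": 0.7},{"slide": [0,0.4,-0.1],"turn": 0,"gripper": 0.7},{"slide": [0,0.6,-0.1],"turn": 0,"gripper": 0.7},{"slide": [0,0.8,-0.1],"turn": 0,"gripper": 0.7},{"slide": [0,0.8,-0.1],"turn": 0,"gripper": 0.7}]'

```text
time_s: 20.5
tcp_pos: [0.4985, -0.0774, 0.226]
eef_rot: [-180.0, 0.0, -28.7]
contact_force: [-1.3, -0.6, -0.5]
gripper_width: 0.0614
gripper_force: 0.0
```

```bash
python3 - <<'E'
from h import *
s=get_state();print(s['time_s'],s['tcp_pos'],s['contact_force'])
x=np.array([.571,.1057]);Rz=Ro.from_euler('z',17,degrees=True).as_matrix()[:2,:2]
print('cells',[(Rz@[a,b]+x).round(3).tolist() for a in(-.034,.034) for b in(-.068,0,.068)])
for c in ['scene','top']:
    optics.capture(c)
    for n in ['packed0','cup','jar','tape','pitcher']: print(c,n,[(np.round(r['location'],3).tolist(),round(r['p'],2)) for r in optics.look_for(c,n)])
E
```

```text
20.5 [ 0.49848247 -0.07740878  0.22601519] [-1.30931185 -0.56282731 -0.51807462]
cells [[0.558, 0.031], [0.538, 0.096], [0.519, 0.161], [0.623, 0.051], [0.604, 0.116], [0.584, 0.181]]
scene packed0 [([0.597, 0.186, 0.075], 0.91), ([0.64, 0.052, 0.074], 0.79), ([0.621, 0.119, 0.075], 0.75), ([0.533, 0.16, 0.085], 0.56)]
scene cup [([0.682, -0.069, 0.051], 0.92), ([0.617, -0.299, 0.056], 0.88), ([0.427, -0.012, 0.06], 0.77), ([0.583, -0.071, 0.056], 0.68)]
scene jar [([0.481, -0.331, 0.041], 0.95)]
scene tape [([0.435, 0.381, 0.033], 0.87)]
scene pitcher [([0.675, 0.422, 0.094], 0.56)]
top packed0 []
top cup [([0.415, -0.007, 0.012], 0.6)]
top jar [([0.466, -0.332, 0.052], 0.63)]
top tape [([0.431, 0.4, 0.049], 0.97)]
top pitcher [([0.643, 0.435, 0.074], 0.62)]
```

```bash
python3 - <<'E'
from h import *
s=get_state();print(s['time_s'],np.abs(s['qd']).max())
for c in ['scene','wrist','top']:
    d=optics.capture(c);print(c,[(np.round(r['location'],3).tolist(),round(r['p'],2)) for r in optics.look_for(c,'spare0')])
    if c=='scene':
        # cap at expected place is dark grey, body below bright, for new vs packed cells
        for q in [(.558,.031),(.538,.096),(.519,.161)]:
            print(q,[d['img'][int(v),int(u)].tolist() for u,v in proj(d,[[*q,.098],[*q,.075]])])
E
```

```text
21.1 0.20508804185314894
scene [([0.556, 0.088, 0.09], 0.78), ([0.571, 0.027, 0.088], 0.78), ([0.623, 0.121, 0.019], 0.49), ([0.601, 0.182, 0.074], 0.38)]
(0.558, 0.031) [[64, 64, 60], [185, 179, 169]]
(0.538, 0.096) [[74, 73, 71], [180, 176, 165]]
(0.519, 0.161) [[83, 82, 80], [208, 203, 190]]
wrist [([0.538, 0.082, 0.085], 0.94), ([0.557, 0.021, 0.088], 0.7)]
top []
```

Both new bottles stand in their cells, the cup is in the tray, and the bystanders haven't moved.

```bash
python3 -c "
from plant import order
print(order.close_job())"
```

```text
the job is handed in; nothing more can be done
None
```

I handed the job in at about 21 s of the 72 s allowed: the cup stands upright in the tray and all six tote cells hold a bottle, as far as the scene and wrist cameras could confirm (the arm blocked most of the top view at the end).

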